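# Load the sample vial into the carrier and hold the carrier up level

## Robot

A 7-joint arm with a two-finger parallel gripper is mounted at the origin on the work surface. World frame = base frame: x ahead of the robot, y to its left, z up, the work surface at z = 0. Lengths are in mm, angles in rad, forces in N, time in s.
With the tool pointing down it reaches from about 400 to 875 mm from the base axis. Payload 4.4 kg.
Tool frame: the origin (TCP) lies at the very end of the fingers, on their centre line; the grasp point (between the pads) lies 19 mm behind it; z points along the fingers, y is the line along which they close (so a half turn about z gives the same grasp; the last joint's range is limited). The gripper opens to 85 mm and grips with 20 to 120 N. Pads are 22 mm wide; open, the fingers measure 114 mm over their backs; the gripper's body (76 mm by 85 mm) begins 54 mm behind the grasp point. The pads swing forward as they close: fully open they stand 13 mm farther back than shut.
Start: joints at [-1.252, 0.628, 0.038, 1.517, -0.027, 0.996, -0.02], TCP at [243.971, 602.492, 231.313] pointing down, gripper open.
Joint ranges: [-3.06, 3.06], [-0.37, 2.12], [-1.25, 1.32], [0.18, 2.47], [-1.1, 4.24], [0.23, 1.98], [-2.94, 2.94]. Speed limits (rad/s): [2.57, 2.57, 3.14, 3.14, 3.14, 3.14, 3.14].

## Interface

Orientations are given as [roll, pitch, yaw] about the fixed x, y, z axes, in that order (R = Rz(yaw) Ry(pitch) Rx(roll)).
In Python, from cell import monitor, viewer, workorder gives the robot as it stands.
- The arm moves only by the tool arm_command, never from a script. Its argument "series" is one flat list of numbers, 5 for each row, row after row: the opening in per cent of the stroke, from 0 (shut) to 100 (fully open), then the shift along the tool's x, y, z in cm, then the turn about the tool's z in degrees. In form: [claw, x, y, z, roll, claw, x, y, z, roll, ...]. A call has exactly 5 rows; each row is the pose to reach, as a shift and turn from the pose commanded when the call began, along the tool's axes at that moment; what a row does not reach only later rows make up. A row lasts 1/12 s, in which the tool goes at most 41.7 mm and 7.16 degrees, less where a joint would pass 70% of its speed; a pose out of reach is approached as far as the arm can. A call with a gripper value outside its range is refused whole. The fingers move at their own pace and stop on an object; the grip force is fixed at half the most. Time passes only in rows, so rows that repeat a pose let the fingers close, or fill a call up. It gives the time, the measured TCP pose, the force, the opening and the grip force at its end, in the units of the state.
- monitor.read_state(): the state, without advancing time (a new reading comes with each control period).
- viewer.get_image(name): name is "side" or "top"; returns (picture, depth): 400x640x3 uint8, red, green, blue; 400x640 float32, mm along the optical axis (not along the pixel's ray), 0 where there is no reading.
- viewer.camera_model(name): a dict with "mtx" (3x3 intrinsics, pixels), "R" (3x3) and "t" (3): a world point X has camera coordinates R X + t. Camera axes: x right, y down, z forward; pixel columns grow to the right and rows downward; lengths in mm; the calibration is good to about 2 mm. A picture is of the moment at which its call begins. camera_model takes no time and is no camera call.
- workorder.finish_job(): hands the job in; it is judged then, once.
The state is a dict: "clock": time; "qpos": joint angles; "qd": joint speeds; "tau": joint torques, N m; "eef_pos": TCP position; "tool_rot": TCP orientation; "force": force on the tool from outside, world axes, zero at the start; "torque": the same for the moment, N m; "width": finger opening in mm; "gripper_force": force on a finger pad.
Only numpy, scipy, OpenCV 4.12 (cv2) and the standard library are available. Lean on these libraries where they do the work, as an engineer would, in place of code of your own. Each camera call takes 0.05 s, during which the arm holds its last target. There are 200 camera calls.

## Task

Stand the tall capped vial that is loose on the bench in the empty bore of the white two-vial carrier, keeping it upright and lowering it fully home before letting go. Then take the carrier by its handle, lift it at least 100 mm off the bench with both vials in it, and hold it there steady and level: the program finishes while the gripper is still holding the carrier in the air. Leave the other things on the bench where they are.

Things in the scene. Friction and masses are not known exactly. Their poses are not given: they have to be found in the camera images.
- carrier: Loose white block, 144 x 56 x 44 mm (own x, y, z), 0.3 to 0.65 kg, on the bench at any yaw. Origin: centre of its underside; z up. Two round bores, 25 mm wide, 34 mm deep, open upward with a 3 mm chamfer, at own x = +48 mm (empty at first) and -48 mm (holds a vial). A 12 mm post in the middle of its top carries the handle, whose top is 112 mm above the underside: its highest point.
- handle (a point): Centre of the carrier's handle: a flat aluminium bar 40 mm long (carrier x), 14 mm thick (carrier y), 24 mm high, centred 100 mm above the carrier's underside. Axes as the carrier's. Grip it from above across its 14 mm thickness.
- bore_empty (a point): Centre of the floor of the empty bore, 10 mm above the carrier's underside; the mouth is 34 mm above this point. Axes as the carrier's.
- bore_full (a point): Centre of the floor of the bore that already holds a vial, at the other end of the carrier.
- vial: The tall loose vial that must go in: amber glass, 22 mm across with a bevelled foot, 80 mm tall including a black cap 24 mm across and 18 mm high at the top; about 40 g. Origin: centre of its underside, z up along its axis. Stands upright on the bench, near the short vial and the jar. Home in the bore, its top is 90 mm above the carrier's underside.
- vial_mate: Vial of the same make and size (22 mm across, 80 mm tall, cap 24 mm), already standing in the carrier's other bore; it stays there. Origin: centre of its underside.
- vial_short: Bystander: a short vial of the same make, 22 mm across (cap 24 mm), only 45 mm tall, standing on the bench. Origin: centre of its underside.
- jar: Bystander: wide amber jar with a black cap, 48 mm across, 62 mm tall, standing on the bench. Origin: centre of its underside.
- dish: Bystander: round lidded culture dish, 90 mm across, 21 mm high. Origin: centre of its underside.
- flask: Bystander: clear flat culture flask lying down, 75 x 52 x 26 mm with a neck and orange cap towards own +x, 111 mm long in all. Origin: underside, centre of the 75 x 52 part.
- timer: Bystander: white timer lying flat, 60 x 60 x 18 mm. Origin: centre of its underside.
- tweezers: Bystander: steel tweezers lying flat along own x, 120 x 8 x 7 mm. Origin: centre of its underside.
- tube_rack: Bystander, fixed: grey rack, 90 x 200 mm (own x, y), with tubes whose white caps reach 97 mm. Origin: centre of its underside.
There are look-alikes about, which are no part of the job. Leave any green, purple or yellow look-alike of the carrier alone.

How it is judged:
By the outcome, as a careful person would: the job done as asked, in the order asked, and still so for the second after the job is handed in, while the arm keeps its last pose, push and grip.
It also fails if it takes over 64 s, if anything falls off the work surface, if the arm or the gripper's body presses on something with over 40 N, if the wrist force passes 120 N, or if a joint passes its speed limit or range.

## Working session

There is one attempt and no reset: what is moved stays moved. The work goes in short steps, Python scripts to look and compute and a tool call to move; the robot and the scene stay as the last step left them, time stands still between calls to the robot, and variables do not carry over. Pictures are saved under pics/ and viewed, at most 10 in all, crops included, and the job is handed in when it is done.

Besides the shell and the picture viewer there is one more tool, called after "Emit:" by a JSON object that holds its "api" and its "payload". arm_command: Moves the arm, as the interface text tells. Its arguments: {"type":"object","properties":{"series":{"type":"array","items":{"type":"number"}}},"required":["series"]}

```bash
mkdir -p pics; ls
python3 - <<'E'
from cell import monitor, viewer, workorder
import cv2,numpy as np
s=monitor.read_state();print({k:np.round(s[k],3) for k in s})
for n in("top","side"):
    im,d=viewer.get_image(n);np.savez(f"{n}0.npz",im=im,d=d)
    cv2.imwrite(f"pics/{n}0.png",im[...,::-1]);print(n,viewer.camera_model(n))
E
```

```text
pics
{'clock': np.float64(0.0), 'qpos': array([-1.252,  0.629,  0.038,  1.518, -0.027,  0.996, -0.02 ]), 'qd': array([-0.   ,  0.001, -0.001,  0.002,  0.001,  0.001, -0.002]), 'tau': array([ 0.0000e+00, -5.6340e+01,  1.2270e+00, -1.9345e+01,  1.1000e-02,
        1.0000e-02,  0.0000e+00]), 'eef_pos': array([243.73 , 601.909, 230.377]), 'tool_rot': array([-3.14 ,  0.   ,  2.757]), 'force': array([-0.075, -0.071,  0.666]), 'torque': array([-0.003,  0.012, -0.011]), 'gripper_force': np.float64(0.0), 'width': np.float64(85.233)}
top {'mtx': array([[517.78469328,   0.        , 313.02847828],
       [  0.        , 517.78469328, 210.54416927],
       [  0.        ,   0.        ,   1.        ]]), 'R': array([[-8.27312802e-03, -9.99965496e-01,  7.50092061e-04],
       [-9.98687780e-01,  8.22464018e-03, -5.05477378e-02],
       [ 5.05398245e-02, -1.16729568e-03, -9.98721364e-01]]), 't': array([  37.05581689,  539.28007133, 1760.26736719])}
side {'mtx': array([[360.88726274,   0.        , 319.18752439],
       [  0.        , 360.88726274, 199.64589727],
       [  0.        ,   0.        ,   1.        ]]), 'R': array([[ 0.94431311, -0.32874466,  0.0141314 ],
       [-0.2436118 , -0.72734917, -0.64157344],
       [ 0.2211923 ,  0.60240363, -0.76693144]]), 't': array([-494.74610622,  191.73893609,  931.19553683])}
```

View pics/top0.png

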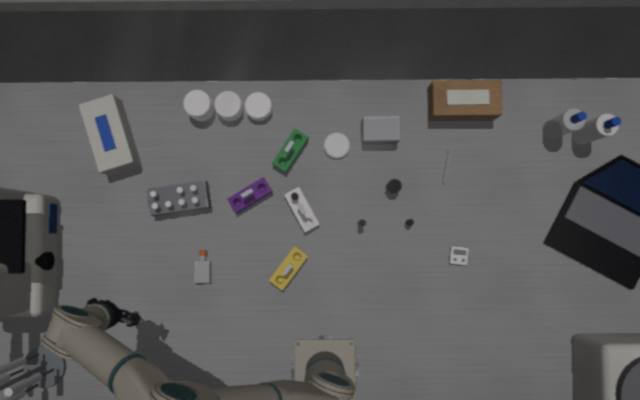

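View pics/side0.png

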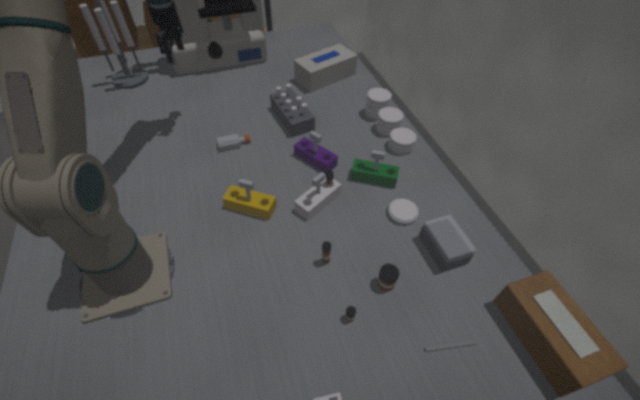

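The pictures show the carriers in the top view: white (302,210), green (290,151), purple (250,195), yellow (288,268). I take the white one. The black caps are at (362,223), (409,223) and the wide jar (394,187). In the side view the item at (326,250) looks tall and the one at (350,313) short. I'll check this with depth and one close crop.

```bash
cat > h.py <<'E'
import numpy as np,cv2
from cell import monitor, viewer, workorder
def cloud(n,d):
    c=viewer.camera_model(n);v,u=np.mgrid[:400,:640];K=c["mtx"]
    p=np.stack([(u-K[0,2])/K[0,0]*d,(v-K[1,2])/K[1,1]*d,d],-1)
    return (p-c["t"])@c["R"]
def proj(n,X):
    c=viewer.camera_model(n);p=(np.atleast_2d(X)@c["R"].T+c["t"])@c["mtx"].T
    return p[:,:2]/p[:,2:]
E
python3 - <<'E'
from h import *
T=np.load("top0.npz");im,d=T["im"],T["d"];P=cloud("top",d)
S=np.load("side0.npz");Q=cloud("side",S["d"])
def blob(u,v,r,zlo,P=P):
    a=P[v-r:v+r+1,u-r:u+r+1].reshape(-1,3);return a[(a[:,2]>zlo)&(a[:,2]<150)]
for nm,u,v,r in(("A",362,223,9),("B",409,223,9),("jar",394,187,14)):
    a=blob(u,v,r,25);h=np.percentile(a[:,2],90);t=a[a[:,2]>h-12]
    print(nm,len(a),h,t[:,:2].mean(0),(t[:,:2].max(0)+t[:,:2].min(0))/2,np.ptp(t[:,:2],axis=0))
# white carrier top face
hsv=cv2.cvtColor(im,cv2.COLOR_RGB2HSV)
a=P[180:240,278:325];m=(a[...,2]>25)&(a[...,2]<60)&(hsv[180:240,278:325,1]<45)
n,l,st,ce=cv2.connectedComponentsWithStats(m.astype(np.uint8));k=1+st[1:,4].argmax()
b=a[l==k];print("carrier",len(b),np.median(b[:,2]),cv2.minAreaRect(b[:,:2].astype(np.float32)))
hh=a[a[...,2]>70];print("high",len(hh));
for z0,z1 in((70,98),(100,125)):
    q=hh[(hh[:,2]>z0)&(hh[:,2]<z1)];print(z0,len(q),q.mean(0) if len(q) else 0, cv2.minAreaRect(q[:,:2].astype(np.float32)) if len(q)>3 else 0)
# side view
for nm,u,v in(("sA",326,246),("sB",350,312)):
    q=blob(u,v,9,15,Q);h=np.percentile(q[:,2],95);print(nm,h,q[q[:,2]>h-6].mean(0))
c1=cv2.resize(im[170:245,260:420],None,fx=5,fy=5,interpolation=cv2.INTER_CUBIC)[:,:,::-1]
c1=cv2.convertScaleAbs(c1,alpha=1.6)
cv2.imwrite("pics/crop0.png",c1[:600,:800])
E
```

```text
A 48 85.13822156335307 [ 496.4390309  -129.58276873] [ 497.16247141 -129.55209407] [19.91314727 23.45414672]
B 47 50.077096867490866 [ 496.81963803 -294.29067118] [ 496.67988752 -294.63749531] [20.34180514 23.89381326]
jar 176 66.60622301675137 [ 618.5184972  -240.64732276] [ 618.87759531 -240.48498922] [44.1908598  44.90869795]
carrier 569 43.44783628678599 ((543.8021240234375, 70.27922058105469), (144.1546630859375, 55.86667251586914), 28.284217834472656)
high 103
70 43 [582.62716296  91.11733789  89.93741733] ((560.1907348632812, 81.32746124267578), (77.71875762939453, 22.043893814086914), 24.682477951049805)
100 53 [544.60379403  71.16029679 111.39808963] ((553.7924194335938, 75.9592056274414), (63.19993591308594, 13.06658935546875), 26.12832260131836)
sA 81.53115651305023 [ 497.58193949 -128.97305263   79.62922206]
sB 46.41515135421781 [ 498.38311639 -293.26242598   44.42791653]
```

View pics/crop0.png

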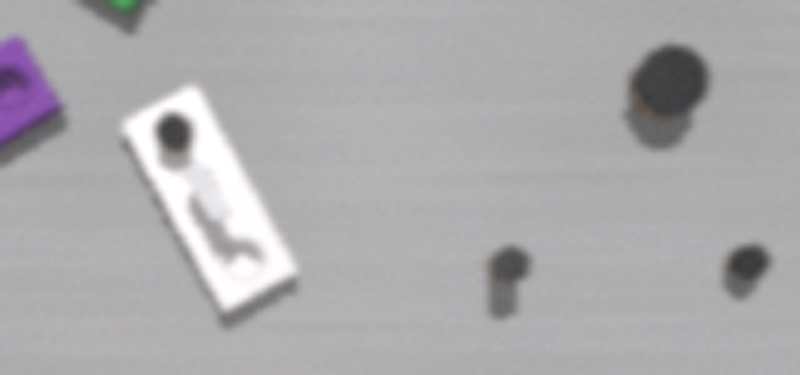

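The crop shows the white carrier with its full bore at the upper left (175,130) and the empty bore at the lower right (240,262). The tall loose vial is at (510,265), the short one at (748,262) and the jar at (670,80). By depth A is about 80 mm tall, so it is the one at (497,-129). B, at 45 mm, is the short vial.

Next I move above the vial, with the tool yaw already aligned to the carrier.

Emit:
{"api": "arm_command", "payload": {"series": [70,-50.9,-58.3,0,129.7,70,-50.9,-58.3,0,129.7,70,-50.9,-58.3,0,129.7,70,-50.9,-58.3,0,129.7,70,-50.9,-58.3,0,129.7]}}

```text
clock: 0.52
eef_pos: [312.1, 403.4, 231.1]
tool_rot: [-3.141, 0.0, 2.126]
force: [0.2, -0.1, 1.1]
width: 59.8
gripper_force: 0.0
```

```bash
cat >> h.py <<'E'
def to(x,y,z,yaw_deg):
    s=monitor.read_state();p=np.array(s["eef_pos"]);r=s["tool_rot"]
    from scipy.spatial.transform import Rotation as Ro
    R=Ro.from_euler("xyz",r);d=R.inv().apply(np.array([x,y,z])-p)/10
    a=(np.degrees(r[2])-yaw_deg+180)%360-180
    print("t",round(float(s["clock"]),2),"pos",np.round(p,1),"rpy",np.round(np.degrees(r),1),"q",np.round(s["qpos"],2),"w",round(float(s["width"]),1),"gf",round(float(s["gripper_force"]),1),"F",np.round(s["force"],1))
    print("cm",np.round(d,2),"roll",round(a,2))
E
python3 -c "from h import *;to(497,-129.2,230,28.3)"
```

```text
t 0.52 pos [312.1 403.4 231.1] rpy [-180.     0.   121.8] q [-1.12  0.44  0.22  1.91 -0.13  0.81 -0.28] w 59.8 gf 0.0 F [ 0.2 -0.1  1.1]
cm [-55.01 -12.36   0.12] roll 93.5
```

Emit:
{"api": "arm_command", "payload": {"series": [70,-55,-12.4,0,93.5,70,-55,-12.4,0,93.5,70,-55,-12.4,0,93.5,70,-55,-12.4,0,93.5,70,-55,-12.4,0,93.5]}}

```text
clock: 0.93
eef_pos: [381.4, 207.2, 231.3]
tool_rot: [-3.141, -0.0, 1.501]
force: [1.5, -1.1, -0.3]
width: 59.6
gripper_force: 0.0
```

```bash
python3 -c "from h import *;to(497,-129.2,230,28.3)"
```

```text
t 0.93 pos [381.4 207.2 231.3] rpy [-180.   -0.   86.] q [-0.88  0.35  0.42  2.1  -0.21  0.74 -0.39] w 59.6 gf 0.0 F [ 1.5 -1.1 -0.3]
cm [-32.76  13.88   0.12] roll 57.7
```

Emit:
{"api": "arm_command", "payload": {"series": [70,-32.8,13.9,0,57.7,70,-32.8,13.9,0,57.7,70,-32.8,13.9,0,57.7,70,-32.8,13.9,0,57.7,70,-32.8,13.9,0,57.7]}}

```text
clock: 1.35
eef_pos: [450.3, 10.7, 231.3]
tool_rot: [-3.141, -0.0, 0.876]
force: [1.0, 0.3, -0.6]
width: 60.0
gripper_force: 0.0
```

```bash
python3 -c "from h import *;to(497,-129.2,230,28.3)"
```

```text
t 1.35 pos [450.3  10.7 231.3] rpy [-180.    -0.    50.2] q [-0.53  0.4   0.61  2.06 -0.33  0.77 -0.42] w 60.0 gf 0.0 F [ 1.   0.3 -0.6]
cm [-7.76 12.54  0.13] roll 21.89
```

Emit:
{"api": "arm_command", "payload": {"series": [70,-7.8,12.5,0,21.9,70,-7.8,12.5,0,21.9,70,-7.8,12.5,0,21.9,70,-7.8,12.5,0,21.9,70,-7.8,12.5,0,21.9]}}

```text
clock: 1.77
eef_pos: [498.0, -133.7, 231.6]
tool_rot: [3.136, 0.001, 0.492]
force: [-0.4, 0.4, -0.2]
width: 59.6
gripper_force: 0.0
```

```bash
python3 -c "from h import *;to(497,-129.2,52,28.3)"
```

```text
t 1.77 pos [ 498.  -133.7  231.6] rpy [179.7   0.   28.2] q [-0.26  0.52  0.69  1.9  -0.42  0.87 -0.43] w 59.6 gf 0.0 F [-0.4  0.4 -0.2]
cm [ 0.14 -0.54 17.96] roll -0.13
```

Emit:
{"api": "arm_command", "payload": {"series": [70,0.1,-0.5,3,0,70,0.1,-0.5,6,0,70,0.1,-0.5,9,0,70,0.1,-0.5,10,0,70,0.1,-0.5,10,0]}}

```text
clock: 2.18
eef_pos: [493.6, -121.1, 129.2]
tool_rot: [-3.138, 0.004, 0.5]
force: [-0.0, -0.8, 0.1]
width: 59.9
gripper_force: 0.0
```

Run:
```python
from h import *
to(497,-129.2,52,28.3)
im,d=viewer.get_image("top");S,ds=viewer.get_image("side")
u,v=proj("side",[497,-129,80])[0].astype(int);print(u,v)
cr=S[v-50:v+50,u-50:u+50];cr2=im[170:270,310:410]
o=np.hstack([cv2.resize(c,(400,400),interpolation=cv2.INTER_CUBIC) for c in(cr,cr2)])
cv2.imwrite("pics/p3.png",cv2.convertScaleAbs(o[...,::-1],alpha=1.6))
```

```text
t 2.18 pos [ 493.6 -121.1  129.2] rpy [-179.8    0.2   28.7] q [-0.18  0.65  0.56  2.01 -0.57  0.64 -0.32] w 59.9 gf 0.0 F [-0.  -0.8  0.1]
cm [-0.06  0.91  7.71] roll 0.36
326 244
```

View pics/p3.png

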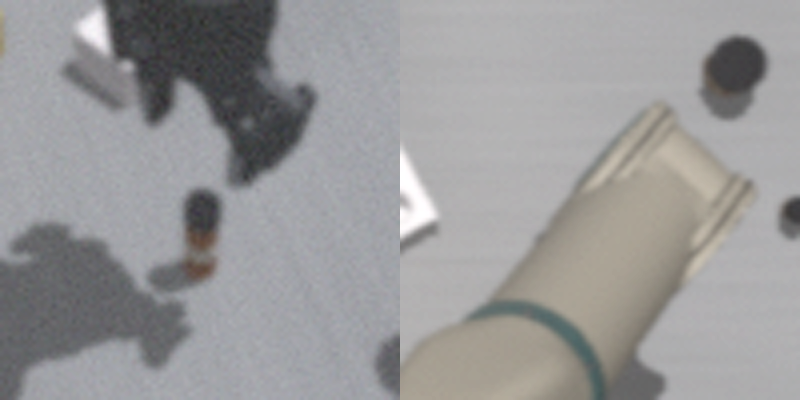

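The crop shows the amber vial with its black cap at (202,212), standing under the fingers, which are at about (155,100) and (245,170). Next I correct the lateral position and let the arm settle.

Emit:
{"api": "arm_command", "payload": {"series": [70,-0.1,0.9,0.5,0,70,-0.1,0.9,1,0,70,-0.1,0.9,1,0,70,-0.1,0.9,1,0,70,-0.1,0.9,1,0]}}

```text
clock: 2.7
eef_pos: [499.2, -130.7, 121.6]
tool_rot: [3.141, -0.0, 0.499]
force: [0.8, 0.8, -0.8]
width: 59.4
gripper_force: 0.0
```

```bash
python3 -c "from h import *;to(497,-129.2,52,28.3)"
```

```text
t 2.7 pos [ 499.2 -130.7  121.6] rpy [180.   -0.   28.6] q [-0.15  0.67  0.54  2.   -0.58  0.63 -0.29] w 59.4 gf 0.0 F [ 0.8  0.8 -0.8]
cm [-0.12 -0.23  6.96] roll 0.32
```

Emit:
{"api": "arm_command", "payload": {"series": [70,-0.1,-0.2,1,0.3,70,-0.1,-0.2,2.5,0.3,70,-0.1,-0.2,4,0.3,70,-0.1,-0.2,4.2,0.3,70,-0.1,-0.2,4.2,0.3]}}

```text
clock: 3.12
eef_pos: [496.7, -129.2, 78.9]
tool_rot: [-3.14, 0.001, 0.494]
force: [0.1, -0.5, 0.7]
width: 59.7
gripper_force: 0.0
```

```bash
python3 -c "from h import *;to(497,-129.2,52,28.3)"
```

```text
t 3.12 pos [ 496.7 -129.2   78.9] rpy [-1.799e+02  1.000e-01  2.830e+01] q [-0.11  0.73  0.47  2.03 -0.64  0.53 -0.25] w 59.7 gf 0.0 F [ 0.1 -0.5  0.7]
cm [0.03 0.02 2.69] roll 0.01
```

Emit:
{"api": "arm_command", "payload": {"series": [70,0,0,1,0,70,0,0,2,0,70,0,0,2.7,0,70,0,0,2.7,0,70,0,0,2.7,0]}}

```text
clock: 3.53
eef_pos: [496.8, -129.4, 51.8]
tool_rot: [-3.141, 0.001, 0.494]
force: [-0.3, -0.1, -0.1]
width: 59.8
gripper_force: 0.0
```

Emit:
{"api": "arm_command", "payload": {"series": [50,0,0,0,0,40,0,0,0,0,30,0,0,0,0,10,0,0,0,0,0,0,0,0,0]}}

```text
clock: 3.95
eef_pos: [497.4, -129.3, 52.7]
tool_rot: [3.142, -0.001, 0.494]
force: [-0.6, 0.5, 3.7]
width: 22.2
gripper_force: 58.5
```

Emit:
{"api": "arm_command", "payload": {"series": [0,0,0,0,0,0,0,0,0,0,0,0,0,0,0,0,0,0,0,0,0,0,0,0,0]}}

```text
clock: 4.37
eef_pos: [497.4, -129.3, 52.7]
tool_rot: [3.142, -0.001, 0.494]
force: [-0.9, 1.1, 5.9]
width: 22.4
gripper_force: 58.5
```

```bash
python3 -c "from h import *;to(497,-129.2,150,28.3)"
```

```text
t 4.37 pos [ 497.4 -129.3   52.7] rpy [180.   -0.   28.3] q [-0.08  0.77  0.42  2.04 -0.68  0.47 -0.21] w 22.4 gf 58.5 F [-0.9  1.1  5.9]
cm [-0.03 -0.03 -9.73] roll 0.03
```

Emit:
{"api": "arm_command", "payload": {"series": [0,0,0,-1,0,0,0,0,-3,0,0,0,0,-6,0,0,0,0,-8.5,0,0,0,0,-9.8,0]}}

```text
clock: 4.78
eef_pos: [498.1, -130.2, 153.2]
tool_rot: [3.139, -0.002, 0.494]
force: [0.6, -0.7, -0.6]
width: 22.0
gripper_force: 58.7
```

Emit:
{"api": "arm_command", "payload": {"series": [0,0,0,-1,0,0,0,0,-1.5,0,0,0,0,-1.5,0,0,0,0,-1.5,0,0,0,0,-1.5,0]}}

```text
clock: 5.2
eef_pos: [496.6, -129.1, 164.4]
tool_rot: [-3.14, 0.001, 0.494]
force: [0.1, 0.2, 0.2]
width: 22.0
gripper_force: 58.7
```

Run:
```python
from h import *
to(501.5,47.5,165,28.3)
S,ds=viewer.get_image("side");e=np.array(monitor.read_state()["eef_pos"])
u,v=proj("side",e)[0].astype(int);print(u,v)
cv2.imwrite("pics/p4.png",cv2.convertScaleAbs(cv2.resize(S[v-45:v+45,u-45:u+45],(540,540),interpolation=cv2.INTER_CUBIC)[...,::-1],alpha=1.7))
```

```text
t 5.2 pos [ 496.6 -129.1  164.4] rpy [-1.799e+02  1.000e-01  2.830e+01] q [-0.2   0.61  0.61  1.98 -0.52  0.72 -0.35] w 22.0 gf 58.7 F [0.1 0.2 0.2]
cm [  8.81 -15.31  -0.05] roll 0.03
327 225
```

View pics/p4.png

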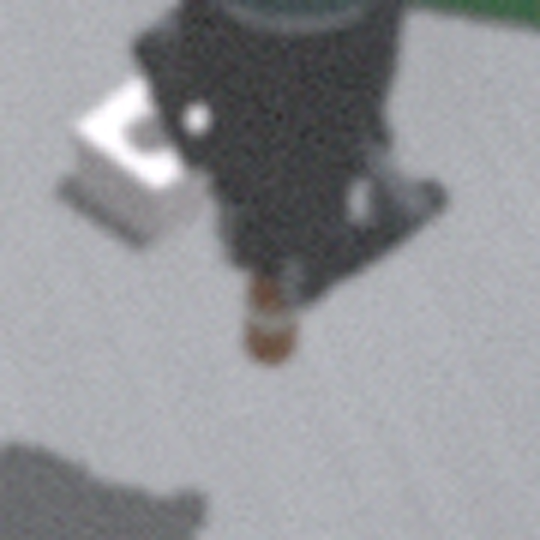

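The vial hangs straight in the grip, with its foot at (270,355) in the crop. Next I carry it over the empty bore.

Emit:
{"api": "arm_command", "payload": {"series": [0,1.5,-2.6,0,0,0,3.7,-6.5,0,0,0,5.9,-10.2,0,0,0,7.8,-13.5,0,0,0,8.8,-15.3,0,0]}}

```text
clock: 5.67
eef_pos: [501.2, 52.8, 164.0]
tool_rot: [-3.138, 0.001, 0.5]
force: [1.0, 0.6, 0.3]
width: 21.9
gripper_force: 58.8
```

Emit:
{"api": "arm_command", "payload": {"series": [0,0,0,1,0,0,0,0,2,0,0,0,0,2,0,0,0,0,2,0,0,0,0,2,0]}}

```text
clock: 6.08
eef_pos: [502.0, 45.1, 145.2]
tool_rot: [3.141, 0.001, 0.491]
force: [-0.7, -0.3, -0.7]
width: 21.9
gripper_force: 58.8
```

```bash
python3 -c "from h import *;to(501.5,47.5,104,28.3)"
```

```text
t 6.08 pos [502.   45.1 145.2] rpy [180.    0.   28.1] q [-0.55  0.63  0.62  2.02 -0.58  0.67 -0.64] w 21.9 gf 58.8 F [-0.7 -0.3 -0.7]
cm [ 0.07 -0.24  4.12] roll -0.17
```

Emit:
{"api": "arm_command", "payload": {"series": [0,0,-0.1,1,0,0,0,-0.1,2,0,0,0,-0.1,2.5,0,0,0,-0.1,2.5,0,0,0,-0.1,2.5,0]}}

```text
clock: 6.5
eef_pos: [501.3, 47.6, 119.8]
tool_rot: [-3.141, 0.001, 0.494]
force: [-0.7, 0.0, -0.3]
width: 22.3
gripper_force: 58.8
```

Run:
```python
from h import *
to(501.5,47.5,100,28.3)
S,ds=viewer.get_image("side")
u,v=proj("side",[501.5,47.5,60])[0].astype(int)
q=cloud("side",ds)
cv2.imwrite("pics/p5.png",cv2.convertScaleAbs(cv2.resize(S[v-40:v+40,u-40:u+40],(600,600),interpolation=cv2.INTER_CUBIC)[...,::-1],alpha=1.7))
# projected bore mouth centre and expected vial foot, in crop pixels
e=np.array(monitor.read_state()["eef_pos"])
for X in([501.5,47.5,44],[e[0],e[1],e[2]-52]): print((proj("side",X)[0]-[u-40,v-40])*7.5)
```

```text
t 6.5 pos [501.3  47.6 119.8] rpy [-1.80e+02  1.00e-01  2.83e+01] q [-0.53  0.66  0.57  2.04 -0.62  0.62 -0.61] w 22.3 gf 58.8 F [-0.7  0.  -0.3]
cm [0.02 0.03 1.98] roll -0.01
[304.50781134 330.06497906]
[303.70939062 288.78834045]
```

View pics/p5.png

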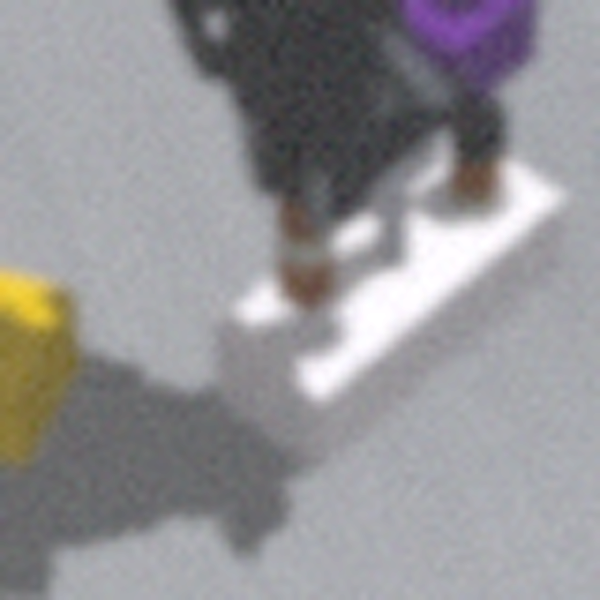

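The vial foot at (306,300) sits right over the dark bore at about (318,332) in the crop, as projected. I lower it in stages and watch the force.

Emit:
{"api": "arm_command", "payload": {"series": [0,0,0,0.6,0,0,0,0,1.3,0,0,0,0,2,0,0,0,0,2.7,0,0,0,0,3.2,0]}}

```text
clock: 6.97
eef_pos: [501.2, 48.0, 87.2]
tool_rot: [-3.141, 0.001, 0.494]
force: [-1.0, 0.4, -1.1]
width: 21.9
gripper_force: 58.8
```

```bash
python3 -c "from h import *;to(501.5,47.5,62,28.3)"
```

```text
t 6.97 pos [501.2  48.   87.2] rpy [-1.80e+02  1.00e-01  2.83e+01] q [-0.49  0.71  0.51  2.06 -0.67  0.54 -0.56] w 21.9 gf 58.8 F [-1.   0.4 -1.1]
cm [0.01 0.06 2.52] roll 0.03
```

Foot at about 35 mm is inside the bore, with no contact force.

Emit:
{"api": "arm_command", "payload": {"series": [0,0,0.1,0.5,0,0,0,0.1,1.0,0,0,0,0.1,1.5,0,0,0,0.1,1.9,0,0,0,0.1,2.2,0]}}

```text
clock: 7.38
eef_pos: [502.0, 47.5, 65.8]
tool_rot: [-3.141, 0.0, 0.495]
force: [-0.8, 2.3, 1.6]
width: 22.1
gripper_force: 58.8
```

Emit:
{"api": "arm_command", "payload": {"series": [0,0,0,0.1,0,0,0,0,0.2,0,0,0,0,0.3,0,0,0,0,0.3,0,0,0,0,0.3,0]}}

```text
clock: 7.8
eef_pos: [502.2, 46.7, 63.3]
tool_rot: [3.141, -0.0, 0.494]
force: [0.1, 2.3, -1.2]
width: 21.8
gripper_force: 58.8
```

```bash
python3 -c "from h import *;to(501.5,47.5,62,28.3)"
```

```text
t 7.8 pos [502.2  46.7  63.3] rpy [180.   -0.   28.3] q [-0.45  0.75  0.47  2.06 -0.71  0.49 -0.53] w 21.8 gf 58.8 F [ 0.1  2.3 -1.2]
cm [-0.03 -0.1   0.13] roll 0.02
```

Emit:
{"api": "arm_command", "payload": {"series": [0,0,0,0.05,0,0,0,0,0.1,0,0,0,0,0.15,0,0,0,0,0.15,0,0,0,0,0.15,0]}}

```text
clock: 8.22
eef_pos: [502.5, 46.8, 62.6]
tool_rot: [3.141, -0.001, 0.494]
force: [-0.8, 1.7, 9.4]
width: 22.3
gripper_force: 59.8
```

The floor contact shows at 62.6 mm, where home was expected. I release and rise.

Emit:
{"api": "arm_command", "payload": {"series": [30,0,0,0,0,35,0,0,0,0,45,0,0,0,0,60,0,0,0,0,60,0,0,0,0]}}

```text
clock: 8.63
eef_pos: [502.0, 46.7, 61.6]
tool_rot: [3.141, 0.0, 0.494]
force: [0.6, -0.3, -0.6]
width: 51.4
gripper_force: 0.0
```

Emit:
{"api": "arm_command", "payload": {"series": [60,0,0,-1,0,60,0,0,-3,0,60,0,0,-6,0,60,0,0,-9,0,60,0,0,-11,0]}}

```text
clock: 9.05
eef_pos: [502.7, 46.5, 174.7]
tool_rot: [3.14, -0.002, 0.494]
force: [0.2, -0.0, -0.5]
width: 51.5
gripper_force: 0.0
```

Emit:
{"api": "arm_command", "payload": {"series": [60,-1,3,-2,0,60,-2,7,-4,0,60,-2,11,-4,0,60,-2,15,-4,0,60,-2,18,-4,0]}}

```text
clock: 9.47
eef_pos: [571.0, -124.9, 213.6]
tool_rot: [3.138, -0.001, 0.492]
force: [0.0, -0.0, -0.6]
width: 51.3
gripper_force: 0.0
```

Run:
```python
from h import *
T,d=viewer.get_image("top");P=cloud("top",d)
hsv=cv2.cvtColor(T,cv2.COLOR_RGB2HSV)
a=P[175:245,270:330];m=(a[...,2]>25)&(a[...,2]<60)&(hsv[175:245,270:330,1]<45)
n,l,st,ce=cv2.connectedComponentsWithStats(m.astype(np.uint8));k=1+st[1:,4].argmax()
b=a[l==k];r=cv2.minAreaRect(b[:,:2].astype(np.float32));print(len(b),r)
q=a[(a[...,2]>100)&(a[...,2]<130)];print(len(q),np.median(q,0))
to(544,70.5,160,28.3)
S,_=viewer.get_image("side");u,v=proj("side",[544,70.5,50])[0].astype(int)
c=[cv2.resize(x,(400,400),interpolation=cv2.INTER_CUBIC) for x in(S[v-40:v+40,u-40:u+40],T[170:250,262:342])]
cv2.imwrite("pics/p6.png",cv2.convertScaleAbs(np.hstack(c)[...,::-1],alpha=1.6))
```

```text
568 ((543.687255859375, 69.84754180908203), (144.1006622314453, 55.760093688964844), 29.007226943969727)
56 [543.30185657  68.53667334 110.62657731]
t 9.52 pos [ 573.  -131.4  213.9] rpy [ 1.794e+02 -1.000e-01  2.790e+01] q [-0.24  0.64  0.68  1.74 -0.48  0.93 -0.45] w 51.5 gf 0.0 F [ 3.8 -5.8  1.1]
cm [  6.88 -19.26   5.19] roll -0.41
```

View pics/p6.png

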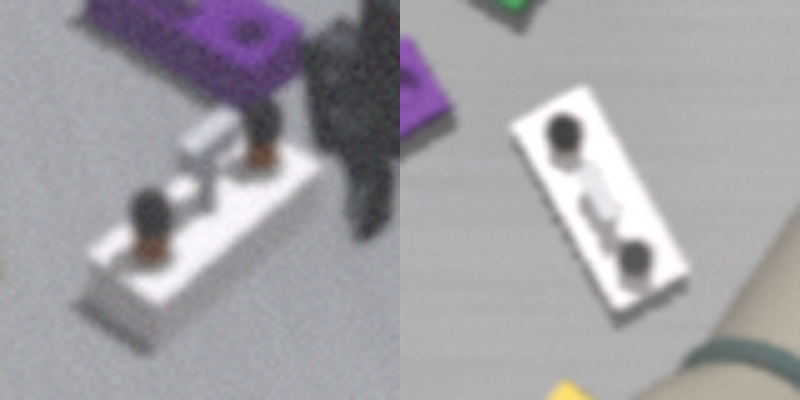

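Both vials stand in the carrier, at (150,215)/(262,125) in the side crop and (635,258)/(565,132) in the top crop. The carrier hasn't moved. Now the handle.

Emit:
{"api": "arm_command", "payload": {"series": [60,1.2,-3,0,0,60,2.7,-7,0,0,60,4.3,-11,0,0,60,5.9,-15,1,0,60,6.9,-18.5,2,0]}}

```text
clock: 9.98
eef_pos: [542.9, 76.5, 193.0]
tool_rot: [3.142, -0.002, 0.495]
force: [0.6, 1.1, 0.6]
width: 51.7
gripper_force: 0.0
```

Emit:
{"api": "arm_command", "payload": {"series": [60,0,0,1,0,60,0,0,2,0,60,0,0,3,0,60,0,0,3,0,60,0,0,3,0]}}

```text
clock: 10.4
eef_pos: [542.8, 71.9, 161.9]
tool_rot: [3.141, 0.001, 0.491]
force: [-0.3, 0.5, -0.5]
width: 51.2
gripper_force: 0.0
```

```bash
python3 -c "from h import *;to(543.6,69.9,80,28.6)"
```

```text
t 10.4 pos [542.8  71.9 161.9] rpy [1.80e+02 1.00e-01 2.82e+01] q [-0.59  0.66  0.65  1.89 -0.55  0.78 -0.72] w 51.2 gf 0.0 F [-0.3  0.5 -0.5]
cm [-0.01  0.21  8.19] roll -0.44
```

Emit:
{"api": "arm_command", "payload": {"series": [60,0,0.2,1,-0.4,60,0,0.2,2,-0.4,60,0,0.2,3,-0.4,60,0,0.2,3.5,-0.4,60,0,0.2,3.5,-0.4]}}

```text
clock: 10.82
eef_pos: [542.9, 71.7, 125.5]
tool_rot: [-3.14, 0.003, 0.501]
force: [-0.6, -1.1, 0.0]
width: 51.2
gripper_force: 0.0
```

```bash
python3 -c "from h import *;to(543.6,69.9,80,28.6)"
```

```text
t 10.82 pos [542.9  71.7 125.5] rpy [-179.9    0.2   28.7] q [-0.56  0.71  0.6   1.91 -0.6   0.71 -0.67] w 51.2 gf 0.0 F [-0.6 -1.1  0. ]
cm [-0.02  0.2   4.55] roll 0.09
```

Emit:
{"api": "arm_command", "payload": {"series": [60,0,0.1,1,0,60,0,0.1,2,0,60,0,0.1,3,0,60,0,0.1,4,0,60,0,0.1,4.5,0]}}

```text
clock: 11.23
eef_pos: [543.6, 71.2, 80.3]
tool_rot: [-3.141, 0.002, 0.501]
force: [0.3, -0.2, 0.2]
width: 51.4
gripper_force: 0.0
```

Emit:
{"api": "arm_command", "payload": {"series": [60,0,0,0,0,60,0,0,0,0,60,0,0,0,0,60,0,0,0,0,60,0,0,0,0]}}

```text
clock: 11.65
eef_pos: [544.8, 71.2, 82.5]
tool_rot: [3.141, -0.001, 0.501]
force: [-1.0, -0.3, 0.6]
width: 51.3
gripper_force: 0.0
```

```bash
python3 -c "from h import *;to(543.6,69.9,80,28.6)"
```

```text
t 11.65 pos [544.8  71.2  82.5] rpy [ 1.80e+02 -1.00e-01  2.87e+01] q [-0.52  0.77  0.53  1.94 -0.66  0.62 -0.62] w 51.3 gf 0.0 F [-1.  -0.3  0.6]
cm [-0.17  0.05  0.25] roll 0.13
```

Aligned, so I close gently.

Emit:
{"api": "arm_command", "payload": {"series": [45,-0.1,0.1,0.2,0,35,-0.1,0.1,0.2,0,27,-0.1,0.1,0.2,0,20,-0.1,0.1,0.2,0,10,-0.1,0.1,0.2,0]}}

```text
clock: 12.07
eef_pos: [543.7, 70.1, 79.9]
tool_rot: [-3.141, 0.0, 0.502]
force: [-0.3, 0.3, -1.8]
width: 13.2
gripper_force: 59.6
```

Emit:
{"api": "arm_command", "payload": {"series": [0,0,0,0,0,0,0,0,0,0,0,0,0,0,0,0,0,0,0,0,0,0,0,0,0]}}

```text
clock: 12.48
eef_pos: [543.7, 70.0, 79.9]
tool_rot: [-3.141, 0.0, 0.501]
force: [-0.9, 1.8, -1.3]
width: 13.3
gripper_force: 59.8
```

Emit:
{"api": "arm_command", "payload": {"series": [0,0,0,-0.2,0,0,0,0,-0.6,0,0,0,0,-1.2,0,0,0,0,-1.9,0,0,0,0,-2.6,0]}}

```text
clock: 12.9
eef_pos: [544.2, 69.4, 106.8]
tool_rot: [3.141, -0.0, 0.501]
force: [0.6, -0.5, -4.2]
width: 13.0
gripper_force: 59.3
```

```bash
python3 -c "from h import *;to(543.6,69.9,220,28.6)"
```

```text
t 12.9 pos [544.2  69.4 106.8] rpy [180.   -0.   28.7] q [-0.54  0.73  0.57  1.92 -0.62  0.67 -0.65] w 13.0 gf 59.3 F [ 0.6 -0.5 -4.2]
cm [ -0.03  -0.07 -11.32] roll 0.1
```

Emit:
{"api": "arm_command", "payload": {"series": [0,0,0,-0.8,0,0,0,0,-1.6,0,0,0,0,-2.5,0,0,0,0,-3.4,0,0,0,0,-4.3,0]}}

```text
clock: 13.32
eef_pos: [544.1, 69.7, 150.1]
tool_rot: [-3.142, -0.0, 0.501]
force: [0.4, -0.2, -4.6]
width: 12.8
gripper_force: 59.3
```

Emit:
{"api": "arm_command", "payload": {"series": [0,0,0,-0.9,0,0,0,0,-1.8,0,0,0,0,-2.7,0,0,0,0,-3.6,0,0,0,0,-4.5,0]}}

```text
clock: 13.73
eef_pos: [544.0, 69.7, 194.9]
tool_rot: [-3.141, 0.0, 0.501]
force: [0.1, 0.2, -4.1]
width: 13.1
gripper_force: 59.3
```

Emit:
{"api": "arm_command", "payload": {"series": [0,0,0,-0.8,0,0,0,0,-1.4,0,0,0,0,-1.9,0,0,0,0,-2.2,0,0,0,0,-2.4,0]}}

```text
clock: 14.15
eef_pos: [544.1, 69.8, 218.4]
tool_rot: [-3.142, -0.0, 0.501]
force: [-0.5, -0.2, -4.8]
width: 13.2
gripper_force: 59.3
```

Emit:
{"api": "arm_command", "payload": {"series": [0,0,0,0,0,0,0,0,0,0,0,0,0,0,0,0,0,0,0,0,0,0,0,0,0]}}

```text
clock: 14.57
eef_pos: [543.9, 69.7, 217.8]
tool_rot: [-3.141, 0.001, 0.501]
force: [-0.5, -0.2, -3.6]
width: 13.3
gripper_force: 59.3
```

Emit:
{"api": "arm_command", "payload": {"series": [0,0,0,0,0,0,0,0,0,0,0,0,0,0,0,0,0,0,0,0,0,0,0,0,0]}}

```text
clock: 14.98
eef_pos: [544.1, 69.7, 218.1]
tool_rot: [-3.142, 0.0, 0.501]
force: [0.0, 0.3, -3.7]
width: 13.3
gripper_force: 59.3
```

Run:
```python
from h import *
to(543.6,69.9,215,28.6)
S,ds=viewer.get_image("side");Q=cloud("side",ds)
m=np.linalg.norm(Q[...,:2]-[544,70],axis=-1)<80
hsv=cv2.cvtColor(S,cv2.COLOR_RGB2HSV);w=m&(hsv[...,1]<45)&(hsv[...,2]>130)&(Q[...,2]>100)
q=Q[w];z=q[np.abs(q[:,2]-np.percentile(q[:,2],70))<15]
A=np.c_[z[:,:2]-[544,70],np.ones(len(z))];print(len(z),np.linalg.lstsq(A,z[:,2],rcond=None)[0])
u,v=proj("side",[544,70,180])[0].astype(int)
cv2.imwrite("pics/p7.png",cv2.convertScaleAbs(cv2.resize(S[v-50:v+50,u-50:u+50],(500,500),interpolation=cv2.INTER_CUBIC)[...,::-1],alpha=1.6))
```

```text
t 14.98 pos [544.1  69.7 218.1] rpy [-180.     0.    28.7] q [-0.63  0.59  0.71  1.83 -0.48  0.9  -0.77] w 13.3 gf 59.3 F [ 0.   0.3 -3.7]
cm [-0.03 -0.04  0.31] roll 0.12
207 [-2.71897620e-03  3.21951472e-03  1.82140529e+02]
```

View pics/p7.png

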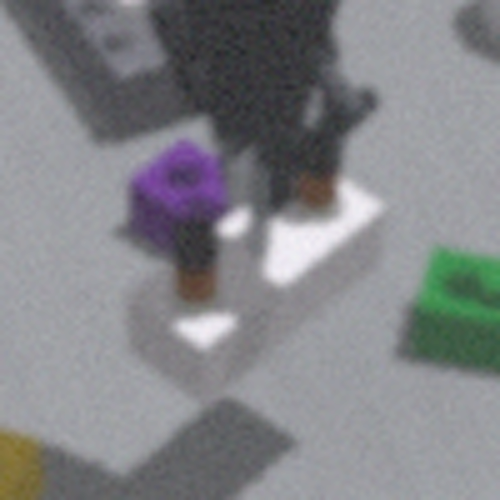

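The carrier is in the air and level (tilt about 0.2°), with its underside at about 138 mm. Both vials are seated, at (195,265) and (318,185) in the crop. I hand the job in.

```bash
python3 -c "from h import *;print(workorder.finish_job())"
```

```text
the job is handed in; nothing more can be done
None
```

The job is handed in: the tall vial went fully home in the empty bore, and the gripper is holding the white carrier steady and level with both vials, about 138 mm off the bench, at about 15 s of robot time.

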